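# Check the yarn-measuring wheel for bearing play

### The arm

A 6-joint arm with a two-finger parallel gripper is mounted at the origin on the work surface. World frame = base frame: x ahead of the robot, y to its left, z up, the work surface at z = 0. Lengths are in m, angles in rad, forces in N, time in s.
With the tool pointing down it reaches from about 0.25 to 0.725 m from the base axis. Payload 4 kg.
Tool frame: the origin (TCP) lies on the centre line of the jaws, within the pads' length; the fingertips stand 22 mm ahead of it and the grasp point (between the pads) lies 3 mm ahead of it; z points along the fingers, y is the line along which they close (so a half turn about z gives the same grasp; the last joint's range is limited). The gripper opens to 85 mm and grips with 20 to 120 N. Pads are 22 mm wide; open, the fingers measure 114 mm over their backs; the gripper's body (76 mm by 85 mm) begins 54 mm behind the grasp point. The pads swing forward as they close: fully open they stand 13 mm farther back than shut.
Start: joints at [-1.307, 0.241, 0.005, 1.335, 0, 1.571], TCP at [0.13, -0.483, 0.253] pointing down, gripper open.
Joint ranges: [-2.72, 2.72], [-1.05, 1.87], [-1.09, 1.28], [-1.99, 2.15], [-1.42, 1.44], [-3.14, 3.14]. Speed limits (rad/s): [2.79, 2.79, 3.14, 3.14, 3.14, 3.14].

### API

Orientations are given as a unit quaternion [x, y, z, w].
In Python, from workcell import bot gives the robot as it stands.
- The arm moves only by the shell command python3 -m inch 'ROWS'. ROWS is JSON, one flat list of numbers, 7 for each row, row after row: the shift along the world's x, y, z in mm, then the turn, a rotation vector about the world's x, y, z in rad, then the opening in per cent of the stroke, from 0 (shut) to 100 (fully open). A call has 1 to 8 rows; each row is the pose to reach, as a shift and turn from the pose commanded when the call began; what a row does not reach only later rows make up. A row lasts 1/12 s, in which the tool goes at most 41.7 mm and 7.16 degrees, less where a joint would pass 70% of its speed; a pose out of reach is approached as far as the arm can. A call with a gripper value outside its range is refused whole. The fingers move at their own pace and stop on an object; the grip force is fixed at half the most. Time passes only in rows, so rows that repeat a pose let the fingers close. It gives the time, the measured TCP pose, the force, the opening and the grip force at its end, in the units of the state.
- bot.get_obs(): the state, without advancing time (a new reading comes with each control period).
- bot.camera(name): name is "scene" or "top" or "wrist"; returns the picture (384x512x3 uint8, blue, green, red); there is no depth.
- bot.camera_info(name): a dict with "intrinsics" (3x3 intrinsics, pixels), "distortion" ([k1, k2, p1, p2, k3] as OpenCV has them; the pictures are not rectified), "camera_from_world" (4x4, takes a point from world to camera coordinates); the wrist camera has in their place "hand_eye" (4x4, takes a point from camera to tool coordinates, whose origin is the TCP and whose axes are the flange's). Camera axes: x right, y down, z forward; pixel columns grow to the right and rows downward; lengths in m; the calibration is good to about 2 mm. A picture is of the moment at which its call begins: read the wrist's pose just before it. camera_info takes no time and is no camera call.
- bot.job_done(): hands the job in; it is judged then, once.
Trained networks look in the newest picture that a camera, given by its name, has taken for a name from the list of things; names that differ only in an ending like _2 or _b are one class to them, and where a whole thing is asked for, a point or a joint stands for the part that bears it (a point fixed in the world has none). Each returns a list of dicts, best first, with "confidence" (0 to 1); they miss things now and then, are a little off and sometimes report something else, mostly with a low value. They report only what shows in the picture. A call takes as long as a camera call. They do not tell look-alikes from the thing itself.
- bot.silhouettes(camera, target): "mask" (384x512 bool, what is visible of it) and "uv" ([column, row] in pixels, amid what is visible of it).
- bot.spot_point(camera, target): "uv" ([column, row] in pixels: a listed point, or the origin of a listed thing).
The state is a dict: "clock": time; "joint_pos": joint angles; "joint_vel": joint speeds; "tau": joint torques, N m; "eef_pos": TCP position; "tool_rot": TCP orientation; "ft_force": force on the tool from outside, world axes, zero at the start; "ft_torque": the same for the moment, N m; "grip_width": finger opening in m; "grasp_force": force on a finger pad.
Only numpy, scipy, OpenCV 4.12 (cv2) and the standard library are available. Lean on these libraries where they do the work, as an engineer would, in place of code of your own. Each camera call takes 0.05 s, during which the arm holds its last target. There are 200 camera calls.

### The job

Check the worn bearing of the large spoked yarn-measuring wheel: take the top of its rim and rock the wheel sideways across its axle, first over towards the post that carries it until it is nearly at its stop, then over to the other side, away from the post, just as far, staying a moment at each side. Then bring it back upright and let go. Leave the smaller solid guide wheel unrocked and do not tip over the flower vase.

Things in the scene. Friction and masses are not known exactly. Their poses are not given: they have to be found in the camera images.
- rim_top (a point): Uppermost point of the large measuring wheel's rim, at the centre of the rim's round bar (18 mm thick): 216 mm above the table and 91 mm above the axle with the wheel upright, as at the start. Aluminium wheel, 200 mm in diameter, six thin spokes. +y runs along the axle to the grey post that carries the wheel on one side only; x along the rim, z up. Tips with the wheel, does not spin with it.
- measuring_rock (a joint): Rock of the measuring wheel across its axle (rad): 0 upright, + when its top leans to the post, - when away. Its worn bush yields to about 5 N at the rim, stops at +-0.26 (top of rim 23 mm sideways, 3 mm down), springs back when let go. The post is 36 mm wide, 12 thick, 143 high, 52 mm from the wheel's plane; the wheel also spins freely. The stand is fixed, turned to any side.
- guide_rock (a joint): The same sideways rock of the guide wheel, a solid aluminium disc of 150 mm diameter and 18 mm thickness with its top 175 mm above the table, on a similar stand somewhere on the other side of the table. 0 upright; to be left as it is.
- vase: Loose clear glass vase between the two stands, 64 mm wide and 110 mm high, with two yellow ball flowers reaching 200 mm; origin at the centre of its underside, z up. A bystander.
There are look-alikes about, which are no part of the job. Leave any yellow look-alike of the part that bears rim_top alone. What is shaped like the part that bears guide_rock but yellow is not meant.

How it is judged:
By the outcome, as a careful person would: the job done as asked, in the order asked, and still so for the second after the job is handed in, with the robot touching nothing.
It also fails if it takes over 34 s, if anything falls off the work surface, if the arm or the gripper's body presses on something with over 40 N, if the wrist force passes 120 N, or if a joint passes its speed limit or range.

## Working session

There is one attempt and no reset: what is moved stays moved. The work goes in short steps, Python scripts to look and compute and a shell command to move; the robot and the scene stay as the last step left them, time stands still between calls to the robot, and variables do not carry over. Pictures are saved under pics/ and viewed, at most 10 in all, crops included, and the job is handed in when it is done.

```bash
mkdir -p pics; python3 - <<'E'
from workcell import bot
import cv2,numpy as np
a=bot.camera("scene");b=bot.camera("top")
for n in("scene","top"):
    for t in("rim_top","measuring_rock","guide_rock","vase"):
        print(n,t,[(round(d["confidence"],2),np.round(d["uv"]).tolist()) for d in bot.spot_point(n,t)][:3],[(round(d["confidence"],2),np.round(d["uv"]).tolist(),int(d["mask"].sum())) for d in bot.silhouettes(n,t)][:3])
    i=bot.camera_info(n);print(np.round(i["intrinsics"],1).tolist(),np.round(np.linalg.inv(i["camera_from_world"]),3).tolist(),i["distortion"])
cv2.imwrite("pics/a.png",a);cv2.imwrite("pics/b.png",b)
o=bot.get_obs();print(o["clock"],o["eef_pos"],o["tool_rot"])
E
```

```text
scene rim_top [(0.72, [118.0, 241.0]), (0.64, [131.0, 178.0])] [(0.71, [122.0, 261.0], 1688), (0.62, [135.0, 197.0], 1273)]Traceback (most recent call last):
  File "<stdin>", line 6, in <module>
ValueError: it knows: rim_top, vase
```

```bash
cat > h.py <<'E'
from workcell import bot
import cv2,numpy as np
def ray(n,uv):
    i=bot.camera_info(n)
    p=cv2.undistortPoints(np.array([[uv]],float),np.array(i["intrinsics"]),np.array(i["distortion"]))[0,0]
    T=np.linalg.inv(i["camera_from_world"]);return T[:3,3],T[:3,:3]@np.array([*p,1])
def atz(n,uv,z):
    o,d=ray(n,uv);return o+d*(z-o[2])/d[2]
E
python3 - <<'E'
from h import *
a=bot.camera("scene");b=bot.camera("top")
cv2.imwrite("pics/a.png",a);cv2.imwrite("pics/b.png",b)
for n in("scene","top"):
    for t in("rim_top","vase"):
        for d in bot.spot_point(n,t)[:4]: print(n,t,round(d["confidence"],2),np.round(d["uv"],1),np.round(atz(n,d["uv"],.216 if t=="rim_top" else 0),3))
    for t in("rim_top","guide_rock"):
        try: print(n,t,[(round(d["confidence"],2),np.round(d["uv"]).tolist(),int(d["mask"].sum()),np.median(bot.camera(n)[d["mask"]],0)) for d in bot.silhouettes(n,t)][:4])
        except Exception as e: print(e)
    print(np.round(ray(n,(256,192)),3))
o=bot.get_obs();print(o["clock"],o["eef_pos"],o["tool_rot"])
E
```

```text
scene rim_top 0.73 [115.5 240. ] [ 0.576 -0.263  0.216]
scene rim_top 0.68 [136.9 179. ] [ 0.379 -0.138  0.216]
scene vase 0.94 [218.6 260.8] [0.597 0.003 0.   ]
scene rim_top [(0.68, [136.0, 197.0], 1194, array([ 30.,  93., 120.])), (0.67, [120.0, 264.0], 1527, array([ 95., 103., 108.]))]
scene guide_rock [(0.73, [273.0, 198.0], 1090, array([73., 80., 84.])), (0.69, [344.0, 175.0], 707, array([19., 70., 92.])), (0.67, [328.0, 138.0], 982, array([ 22.,  80., 105.]))]
[[ 1.455 -0.362  1.127]
 [-0.639  0.366 -0.676]]
top rim_top 0.55 [347.1 234.2] [ 0.359 -0.133  0.216]
top vase 0.66 [298.5 172.9] [0.6 0.  0. ]
top rim_top [(0.97, [344.0, 232.0], 437, array([ 18., 137., 168.])), (0.73, [378.0, 170.0], 405, array([133., 143., 147.]))]
top guide_rock [(0.89, [140.0, 233.0], 348, array([  0., 102., 134.])), (0.76, [162.0, 180.0], 625, array([ 0., 59., 77.])), (0.69, [232.0, 194.0], 481, array([80., 84., 87.]))]
[[ 0.291  0.127  1.435]
 [ 0.161  0.022 -0.987]]
1.2 [ 0.1303492  -0.48270701  0.25330595] [ 9.91317540e-01  1.31489673e-01 -5.00061406e-06 -8.92612663e-06]
```

View pics/a.png

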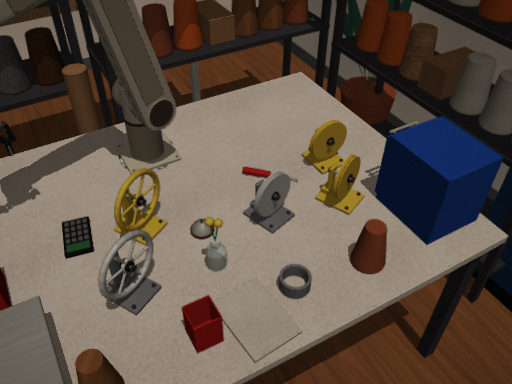

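View pics/b.png

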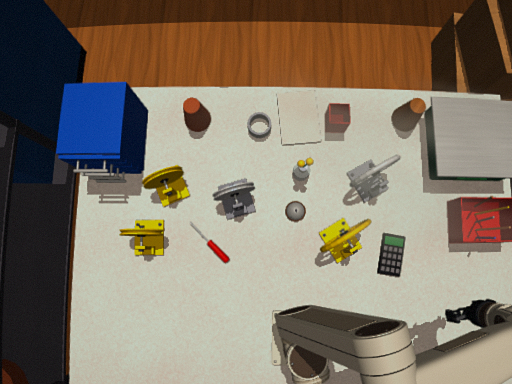

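The silver spoked wheel is at about (127,262) in scene and (378,170) in top. A yellow look-alike is near (137,197) in scene. I'll enlarge the silver one.

```bash
python3 - <<'E'
from h import *
a=cv2.imread("pics/a.png")[220:320,80:180];b=cv2.imread("pics/b.png")[130:230,320:420]
cv2.imwrite("pics/c.png",cv2.resize(np.hstack([a,b]),(800,400),interpolation=cv2.INTER_CUBIC))
# top mask line fit
bot.camera("top")
for d in bot.silhouettes("top","rim_top"):
    if d["uv"][0]>360:
        v,u=np.nonzero(d["mask"]);print(u.min(),u.max(),v.min(),v.max(),cv2.fitLine(np.c_[u,v].astype(np.float32),cv2.DIST_HUBER,0,.01,.01).ravel())
        cv2.imwrite("pics/m.png",d["mask"][130:230,320:420]*255)
E
```

```text
349 399 155 186 [  0.85845816  -0.5128836  374.04666    170.71689   ][ WARN:0@3.329] global loadsave.cpp:1063 imwrite_ Unsupported depth image for selected encoder is fallbacked to CV_8U.
```

View pics/c.png

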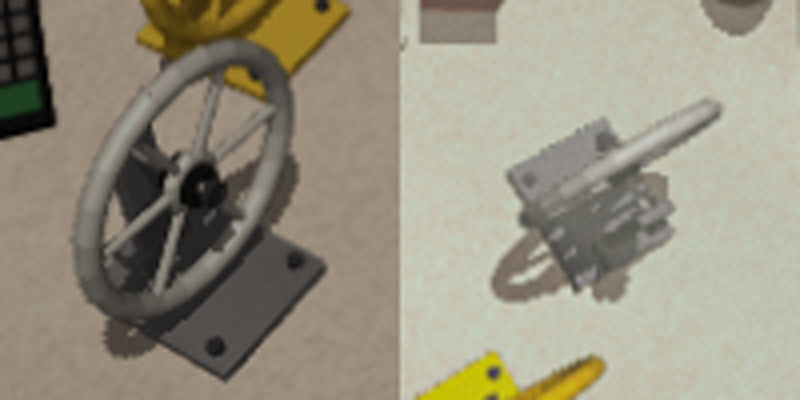

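```bash
cat > fit.py <<'E'
from h import *
from scipy.optimize import minimize
def hull(p):
    m=np.zeros((384*4,512*4),np.uint8);cv2.fillConvexPoly(m,cv2.convexHull(np.round(p*4).astype(np.int32)),1);return m>0
t,s=np.meshgrid(np.linspace(0,2*np.pi,60),np.linspace(0,2*np.pi,12));t=t.ravel();s=s.ravel()
def model(q):
    r=.091+.009*np.cos(s);l=r*np.cos(t);h=r*np.sin(t);w=.009*np.sin(s)
    c,k=np.cos(q[2]),np.sin(q[2]) # rim direction yaw
    return np.c_[q[0]+l*c-w*k,q[1]+l*k+w*c,.125+h]
def proj(n,P):
    i=bot.camera_info(n);T=np.array(i["camera_from_world"])
    return cv2.projectPoints(P,cv2.Rodrigues(T[:3,:3])[0],T[:3,3],np.array(i["intrinsics"]),np.array(i["distortion"]))[0][:,0]
M={}
for n,lo,hi in(("scene",(80,225),(170,330)),("top",(345,140),(410,205))):
    bot.camera(n)
    for d in bot.silhouettes(n,"rim_top"):
        u=d["uv"]
        if lo[0]<u[0]<hi[0] and lo[1]<u[1]<hi[1]:
            v,uu=np.nonzero(d["mask"]);M[n]=hull(np.r_[np.c_[uu-.4,v-.4],np.c_[uu+.4,v+.4]]);break
print(M.keys())
def iou(q,n):
    m=hull(proj(n,model(q)));return (m&M[n]).sum()/(m|M[n]).sum()
for use in (list(M),)+tuple([n] for n in M):
    best=min((minimize(lambda q:-sum(iou(q,n) for n in use),[.57,-.26,y],method="Nelder-Mead",options=dict(initial_simplex=np.array([[.57,-.26,y],[.60,-.26,y],[.57,-.23,y],[.57,-.26,y+.3]]))) for y in(-1.2,-.9,-.6,-1.5)),key=lambda r:r.fun)
    print(use,best.x.round(4),[round(iou(best.x,n),3) for n in M])
E
python3 fit.py
```

```text
dict_keys(['scene', 'top'])
['scene', 'top'] [ 0.5849 -0.254  -1.0645] [np.float64(0.968), np.float64(0.92)]
['scene'] [ 0.5865 -0.2539 -1.064 ] [np.float64(0.977), np.float64(0.847)]
['top'] [ 0.5839 -0.2531 -1.0645] [np.float64(0.96), np.float64(0.923)]
```

Both views agree on the fit: wheel centre (0.585, −0.254), rim yaw −1.064, post on the (−0.874, −0.485) side. Next I move above it and turn the tool +1.81 rad.

```bash
python3 -m inch '[0,0,60,0,0,0.1,100, 30,15,75,0,0,0.22,100, 60,30,75,0,0,0.34,100, 95,48,75,0,0,0.46,100, 130,65,75,0,0,0.58,100, 165,83,75,0,0,0.7,100, 200,100,75,0,0,0.82,100, 230,115,75,0,0,0.92,100]'
```

```text
clock: 2.17
eef_pos: [0.3624, -0.3663, 0.3285]
tool_rot: [0.828, 0.561, 0.0, 0.0]
ft_force: [0.2, -0.2, -0.6]
grip_width: 0.0852
grasp_force: 0.0
```

```bash
python3 -m inch '[30,15,0,0,0,0.12,100, 60,30,0,0,0,0.24,100, 90,45,0,0,0,0.36,100, 120,60,0,0,0,0.48,100, 150,76,0,0,0,0.6,100, 180,91,-10,0,0,0.72,100, 205,103,-10,0,0,0.82,100, 222,112,-28,0,0,0.887,100]' && python3 -m inch '[0,0,0,0,0,0,100, 0,0,0,0,0,0,100]' && python3 - <<'E'
from h import *
from scipy.spatial.transform import Rotation as R
o=bot.get_obs();w=bot.camera("wrist");cv2.imwrite("pics/w.png",w)
i=bot.camera_info("wrist");H=np.array(i["hand_eye"]);print(o["eef_pos"],o["tool_rot"],o["joint_pos"].round(2) if hasattr(o["joint_pos"],'round') else o["joint_pos"])
T=np.eye(4);T[:3,:3]=R.from_quat(o["tool_rot"]).as_matrix();T[:3,3]=o["eef_pos"];C=T@H
for d in bot.spot_point("wrist","rim_top"):
    p=cv2.undistortPoints(np.array([[d["uv"]]],float),np.array(i["intrinsics"]),np.array(i["distortion"]))[0,0]
    v=C[:3,:3]@[*p,1];print(d["confidence"],d["uv"],C[:3,3]+v*(.216-C[2,3])/v[2])
import json
W=np.linalg.inv(C)
from numpy import cos,sin
P=np.array([[.585+l*.485,-.254-l*.874,.125+np.sqrt(.091**2-l*l)] for l in np.linspace(-.085,.085,15)])
q=cv2.projectPoints(P,cv2.Rodrigues(W[:3,:3])[0],W[:3,3],np.array(i["intrinsics"]),np.array(i["distortion"]))[0][:,0]
for u in q: cv2.circle(w,tuple(int(x) for x in u),2,(0,0,255),-1)
cv2.imwrite("pics/w2.png",w)
E
```

```text
clock: 2.83
eef_pos: [0.5858, -0.2544, 0.3025]
tool_rot: [0.507, 0.862, 0.001, 0.003]
ft_force: [-1.2, -1.4, 1.1]
grip_width: 0.0852
grasp_force: 0.0
clock: 3.0
eef_pos: [0.5824, -0.2547, 0.2982]
tool_rot: [0.51, 0.86, -0.0, -0.002]
ft_force: [-1.2, 1.3, 0.3]
grip_width: 0.0855
grasp_force: 0.0
[ 0.58244653 -0.25466476  0.29821465] [ 5.09695114e-01  8.60352696e-01 -4.20011030e-04 -1.98795092e-03] [-0.41  0.52  0.53  1.59 -0.    0.66]
0.74 [258.0, 207.9] [ 0.58384705 -0.25346722  0.216     ]
```

View pics/w2.png

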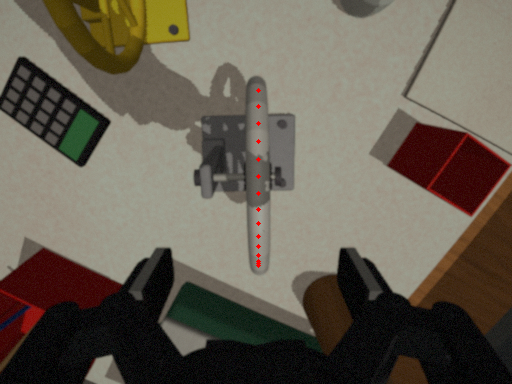

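The projected rim lies on the real bar (column ~259), with the post at left (207,170). The spot is within 2 mm of the fit, so I descend and grip.

```bash
python3 -m inch '[1,0,-20,0,0,0,100, 1,0,-45,0,0,0,100, 1,0,-65,0,0,0,100, 1,0,-79,0,0,0,100, 1,0,-79,0,0,0,100, 1,0,-79,0,0,0,100]' && python3 -m inch '[0,0,0,0,0,0,30, 0,0,0,0,0,0,30, 0,0,0,0,0,0,30, 0,0,0,0,0,0,0, 0,0,0,0,0,0,0, 0,0,0,0,0,0,0, 0,0,0,0,0,0,0, 0,0,0,0,0,0,0]'; python3 -c "
from workcell import bot;o=bot.get_obs();print(o['tool_rot'],o['ft_force'],o['ft_torque'])"
```

```text
clock: 3.6
eef_pos: [0.5824, -0.2566, 0.222]
tool_rot: [0.511, 0.86, -0.0, -0.0]
ft_force: [-0.4, -0.2, 0.4]
grip_width: 0.0851
grasp_force: 0.0
clock: 4.27
eef_pos: [0.5838, -0.2557, 0.222]
tool_rot: [0.51, 0.86, 0.0, 0.001]
ft_force: [0.3, 0.6, 3.4]
grip_width: 0.0157
grasp_force: 58.7
[5.09968202e-01 8.60192950e-01 1.33848447e-04 7.09321394e-04] [0.26432244 0.57613223 3.37263972] [ 0.02156106 -0.04526817  0.13878725]
```

```bash
python3 -m inch '[-3.4,-1.9,-0.1,0.019,-0.035,0,0, -6.8,-3.8,-0.3,0.039,-0.07,0,0, -10.1,-5.6,-0.7,0.058,-0.105,0,0, -13.1,-7.3,-1.2,0.075,-0.135,0,0, -16,-8.9,-1.8,0.092,-0.166,0,0, -17.7,-9.8,-2.1,0.102,-0.184,0,0, -18.9,-10.5,-2.5,0.109,-0.197,0,0, -18.9,-10.5,-2.5,0.109,-0.197,0,0]' && python3 -m inch '[0,0,0,0,0,0,0, 0,0,0,0,0,0,0, 0,0,0,0,0,0,0, 0,0,0,0,0,0,0]'; cat > ang.py <<'E'
from h import *
from scipy.spatial.transform import Rotation as R
o=bot.get_obs();z=-R.from_quat(o["tool_rot"]).as_matrix()[:,2];a=np.array([-.874,-.485])
p=o["eef_pos"]-.003*z-np.array([.585,-.254,.125])
print("tilt",z[:2]@a,"side mm",p[:2]@a*1e3,"z",p[2]*1e3,"along",1e3*(p[:2]@[.485,-.874]),o["ft_force"],o["ft_torque"],o["grip_width"],o["clock"])
E
python3 ang.py
```

```text
clock: 4.93
eef_pos: [0.5649, -0.2661, 0.2193]
tool_rot: [0.507, 0.855, 0.098, 0.058]
ft_force: [4.2, 2.0, 1.6]
grip_width: 0.016
grasp_force: 59.0
clock: 5.27
eef_pos: [0.5651, -0.2661, 0.2193]
tool_rot: [0.507, 0.855, 0.097, 0.057]
ft_force: [2.8, 2.1, 4.0]
grip_width: 0.0161
grasp_force: 59.2
tilt 0.22363989742368875 side mm 22.57077048617609 z 91.35328024773601 along 0.8867673067834231 [2.77143106 2.14944114 4.00721085] [ 0.28170551 -0.5024978   0.17213626] 0.01611623071295881 5.2667
```

```bash
python3 -m inch '[0,0,0,0,0,0,0, 0,0,0,0,0,0,0, 0,0,0,0,0,0,0, 0,0,0,0,0,0,0, 0,0,0,0,0,0,0, 0,0,0,0,0,0,0]' && python3 ang.py && python3 -m inch '[4.4,2.4,1,-0.026,0.046,0,0, 9.4,5.2,1.9,-0.055,0.099,0,0, 14.5,8.1,2.4,-0.084,0.151,0,0, 19.6,10.9,2.6,-0.113,0.204,0,0, 24.6,13.7,2.4,-0.142,0.256,0,0, 29.7,16.5,1.9,-0.171,0.309,0,0, 34.2,19,1.1,-0.198,0.355,0,0, 37,20.5,0.5,-0.212,0.382,0,0]' && python3 ang.py && python3 -m inch '[1,0.5,-0.3,-0.005,0.01,0,0, 1,0.5,-0.3,-0.005,0.01,0,0, 1,0.5,-0.3,-0.005,0.01,0,0, 1,0.5,-0.3,-0.005,0.01,0,0]'; python3 ang.py
```

```text
clock: 5.77
eef_pos: [0.5649, -0.2661, 0.2192]
tool_rot: [0.507, 0.855, 0.097, 0.057]
ft_force: [4.9, 3.4, 4.8]
grip_width: 0.0159
grasp_force: 59.3
tilt 0.2241862413924607 side mm 22.766595885607632 z 91.28872379342751 along 0.8634441888754221 [4.86247494 3.40825646 4.83942875] [ 0.48378192 -0.86181429  0.15743442] 0.015886338902317693 5.7667
clock: 6.43
eef_pos: [0.6013, -0.2461, 0.2201]
tool_rot: [0.507, 0.855, -0.094, -0.054]
ft_force: [-0.6, 0.3, 9.1]
grip_width: 0.0161
grasp_force: 60.0
tilt -0.21539998856119785 side mm -17.438979567330016 z 92.21324253954755 along 0.9612758669867731 [-0.60710993  0.33706596  9.05959238] [0.10942146 0.12093687 0.10025815] 0.016140124110894674 6.4333
clock: 6.77
eef_pos: [0.6017, -0.2461, 0.2201]
tool_rot: [0.507, 0.855, -0.097, -0.056]
ft_force: [-0.8, 0.6, 8.1]
grip_width: 0.0163
grasp_force: 60.0
tilt -0.22328727704127388 side mm -17.771112955949555 z 92.18285456736139 along 1.229161799756317 [-0.83045736  0.60831617  8.13877869] [ 0.303585   -0.17530302  0.15031257] 0.0162758953939017 6.7667
```

The away side is about 2 mm short of symmetric. I'll add that, hold, and check with the scene picture.

```bash
python3 -m inch '[1,0.5,-0.3,-0.004,0.007,0,0, 2,1.1,-0.5,-0.006,0.011,0,0, 2,1.1,-0.5,-0.006,0.011,0,0, 2,1.1,-0.5,-0.006,0.011,0,0, 2,1.1,-0.5,-0.006,0.011,0,0]'; python3 ang.py; python3 - <<'E'
from h import *
from scipy.spatial.transform import Rotation as R
a=bot.camera("scene");b=bot.camera("wrist")
A=cv2.resize(a[210:330,70:190],(400,400),interpolation=cv2.INTER_CUBIC);B=cv2.resize(b,(533,400))
B=cv2.resize(b,(400,300));B=cv2.copyMakeBorder(B,0,100,0,0,cv2.BORDER_CONSTANT)
i=bot.camera_info("scene");T=np.array(i["camera_from_world"])
ax=np.array([.485,-.874,0])
t=np.linspace(0,2*np.pi,60,endpoint=False)
for th,col in((-.2,(255,0,0)),(-.25,(0,0,255))):
    P=np.c_[.091*np.cos(t)*.485,-.091*np.cos(t)*.874,.091*np.sin(t)]@R.from_rotvec(ax*th).as_matrix().T+[.585,-.254,.125]
    q=cv2.projectPoints(P,cv2.Rodrigues(T[:3,:3])[0],T[:3,3],np.array(i["intrinsics"]),np.array(i["distortion"]))[0][:,0]
    for u in q: cv2.circle(A,tuple(int(x) for x in (u-[70,210]+.5)*400/120),1,col,-1)
cv2.imwrite("pics/d.png",np.hstack([A,B]))
E
```

```text
clock: 7.18
eef_pos: [0.6031, -0.2454, 0.2197]
tool_rot: [0.507, 0.854, -0.103, -0.06]
ft_force: [0.3, 0.5, 9.5]
grip_width: 0.0162
grasp_force: 60.1
tilt -0.23650386093046635 side mm -19.24638707087157 z 91.8320286584132 along 1.2989438741967345 [0.28940588 0.50119952 9.45499897] [0.1584842  0.10345886 0.10266784] 0.01619950698737537 7.1833
```

View pics/d.png

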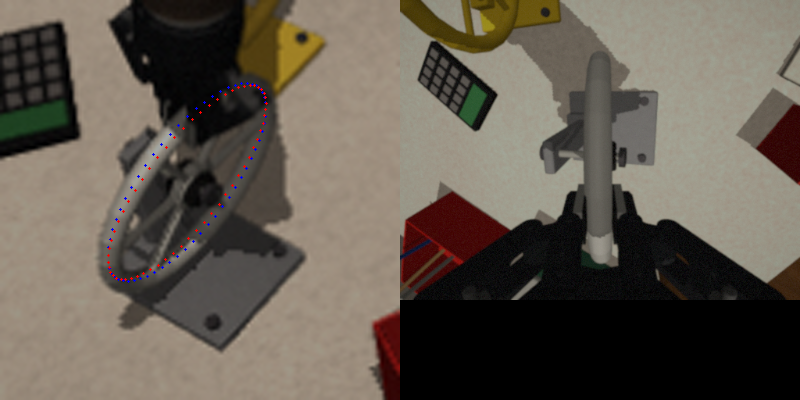

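```bash
cat > tilt.py <<'E'
from h import *
from scipy.spatial.transform import Rotation as R
i=bot.camera_info("scene");T=np.array(i["camera_from_world"]);ax=np.array([.485,-.874,0])
t,s=[x.ravel() for x in np.meshgrid(np.linspace(0,2*np.pi,80,endpoint=False),np.linspace(0,2*np.pi,12))]
def poly(th):
    r=.091+.009*np.cos(s);w=.009*np.sin(s)
    P=np.outer(r*np.cos(t),ax)+np.outer(w,[.874,.485,0]);P[:,2]=r*np.sin(t)
    P=P@R.from_rotvec(ax*th).as_matrix().T+[.585,-.254,.125]
    q=cv2.projectPoints(P,cv2.Rodrigues(T[:3,:3])[0],T[:3,3],np.array(i["intrinsics"]),np.array(i["distortion"]))[0][:,0]
    m=np.zeros((384,512),np.uint8);q=q.reshape(12,80,2)
    for k in range(80):
        cv2.fillConvexPoly(m,cv2.convexHull(np.round(np.r_[q[:,k],q[:,(k+1)%80]]*16).astype(np.int32)),1,shift=4)
    return m>0
def run(img):
    g=img.astype(np.float32).mean(2)
    # edge score: contrast between rim boundary inside/outside, visible lower-left part
    out=[]
    for th in np.arange(-.30,.301,.02):
        m=poly(th).astype(np.uint8);d=cv2.distanceTransform(1-m,cv2.DIST_L2,3);o=(d>0)&(d<2.5)
        yy,xx=np.nonzero(m);sel=np.zeros_like(m,bool);sel[250:,:]=1
        out.append((round(float(th),2),round(float(g[(m>0)&sel].mean()-g[o&sel].mean()),1)))
    return sorted(out,key=lambda x:-x[1])[:4]
a=cv2.imread("pics/a.png");print("upright edges",run(a))
n=bot.camera("scene");print("now edges",run(n))
for d in bot.silhouettes("scene","rim_top"):
    if d["uv"][1]>225 and d["uv"][0]<170:
        M=d["mask"]; h={}
        for th in np.arange(-.32,.1,.02):
            m=poly(th);b=np.zeros_like(m);b[252:]=1
            fill=lambda x:cv2.fillPoly(np.zeros(x.shape,np.uint8),[cv2.convexHull(np.argwhere(x&b)[:,::-1].astype(np.int32))],1)>0
            A,B=fill(m),fill(M);h[round(float(th),2)]=round((A&B).sum()/(A|B).sum(),3)
        print(sorted(h.items(),key=lambda x:-x[1])[:4],M.sum())
E
python3 tilt.py
```

```text
upright edges [(0.0, 13.6), (0.02, 13.4), (-0.02, 12.6), (0.04, 12.4)]
now edges [(-0.22, 12.3), (-0.2, 12.2), (-0.24, 11.6), (-0.18, 10.9)]
[(-0.22, np.float64(0.979)), (-0.2, np.float64(0.969)), (-0.24, np.float64(0.957)), (-0.18, np.float64(0.944))] 1437
```

The scene fit gives about −0.217 rad now, which puts the post side at about 0.238. I'll go 1.7 mm further and hold.

```bash
python3 -m inch '[0.9,0.5,-0.2,-0.003,0.005,0,0, 1.7,0.9,-0.4,-0.005,0.01,0,0, 1.7,0.9,-0.4,-0.005,0.01,0,0, 1.7,0.9,-0.4,-0.005,0.01,0,0, 1.7,0.9,-0.4,-0.005,0.01,0,0, 1.7,0.9,-0.4,-0.005,0.01,0,0, 1.7,0.9,-0.4,-0.005,0.01,0,0, 1.7,0.9,-0.4,-0.005,0.01,0,0]'; python3 ang.py; python3 tilt.py|tail -2
```

```text
clock: 8.05
eef_pos: [0.6044, -0.2448, 0.2194]
tool_rot: [0.506, 0.853, -0.108, -0.063]
ft_force: [-1.2, 0.2, 9.4]
grip_width: 0.0163
grasp_force: 60.1
tilt -0.2482702381257208 side mm -20.655129211010234 z 91.50657042121055 along 1.3300857130038672 [-1.24153794  0.18341172  9.41637268] [0.07793861 0.3932558  0.09914774] 0.016259503732562883 8.05
now edges [(-0.24, 12.3), (-0.22, 11.6), (-0.2, 11.4), (-0.26, 10.9)]
[(-0.24, np.float64(0.964)), (-0.26, np.float64(0.957)), (-0.22, np.float64(0.95)), (-0.28, np.float64(0.932))] 1234
```

```bash
python3 -m inch '[-2.5,-1.4,0.7,0.015,-0.027,0,0, -6,-3.3,1.4,0.037,-0.066,0,0, -10,-5.6,2,0.062,-0.111,0,0, -14,-7.8,2.4,0.086,-0.155,0,0, -17,-9.5,2.6,0.105,-0.189,0,0, -19.4,-10.8,2.6,0.119,-0.215,0,0, -19.4,-10.8,2.6,0.119,-0.215,0,0, -19.4,-10.8,2.6,0.119,-0.215,0,0]'; python3 ang.py;python3 -m inch '[0,0,0,0,0,0,0, 0,0,0,0,0,0,0, 0,0,0,0,0,0,0, 0,0,0,0,0,0,0]' ; python3 ang.py; python3 tilt.py|tail -2
```

```text
clock: 8.82
eef_pos: [0.5845, -0.2558, 0.2219]
tool_rot: [0.511, 0.86, -0.002, -0.001]
ft_force: [-1.4, 0.5, 9.1]
grip_width: 0.0161
grasp_force: 60.2
tilt -0.0040707371671850805 side mm 1.2723737898748881 z 93.879732782824 along 1.330360999279872 [-1.3806533   0.53633405  9.10004308] [0.05239416 0.51097235 0.19276321] 0.01607698268467756 8.8167
clock: 9.15
eef_pos: [0.5849, -0.2556, 0.2219]
tool_rot: [0.511, 0.86, -0.002, -0.001]
ft_force: [-1.1, 0.1, 9.6]
grip_width: 0.0161
grasp_force: 60.2
tilt -0.004931017893808673 side mm 0.8404057846059508 z 93.91269071123043 along 1.318115265182738 [-1.14462114  0.10541112  9.60651842] [-0.02274429  0.67392924  0.1735608 ] 0.01608476757137291 9.15
now edges [(0.0, 17.3), (-0.02, 16.7), (0.02, 16.2), (0.04, 15.0)]
[(-0.04, np.float64(0.97)), (-0.02, np.float64(0.969)), (0.0, np.float64(0.961)), (-0.06, np.float64(0.95))] 1425
```

Upright again. I'll open, wait a moment, and lift straight up.

```bash
python3 -m inch '[0,0,0,0,0,0,30, 0,0,0,0,0,0,60, 0,0,0,0,0,0,100, 0,0,0,0,0,0,100, 0,0,0,0,0,0,100, 0,0,0,0,0,0,100, 0,0,0,0,0,0,100]' && python3 -m inch '[0,0,10,0,0,0,100, 0,0,30,0,0,0,100, 0,0,60,0,0,0,100, 0,0,90,0,0,0,100, 0,0,110,0,0,0,100, 0,0,120,0,0,0,100, 0,0,120,0,0,0,100, 0,0,120,0,0,0,100]'; python3 tilt.py|tail -2; python3 - <<'E'
from h import *
cv2.imwrite("pics/e.png",bot.camera("scene"))
E
```

```text
clock: 9.83
eef_pos: [0.5866, -0.254, 0.2204]
tool_rot: [0.51, 0.86, -0.0, -0.001]
ft_force: [-0.5, 0.1, 0.4]
grip_width: 0.0852
grasp_force: 0.0
clock: 10.5
eef_pos: [0.5871, -0.2541, 0.3418]
tool_rot: [0.51, 0.86, -0.0, 0.001]
ft_force: [0.1, -1.2, -0.1]
grip_width: 0.0854
grasp_force: 0.0
now edges [(0.0, 17.1), (0.02, 16.5), (-0.02, 16.1), (0.04, 15.5)]
[(0.0, np.float64(0.981)), (0.02, np.float64(0.971)), (-0.02, np.float64(0.97)), (-0.04, np.float64(0.955))] 1895
```

View pics/e.png

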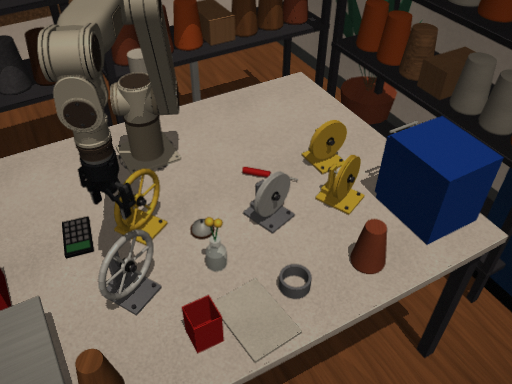

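The wheel is upright at (127,265), the hand is clear above it, and the vase at (216,250) and guide wheel at (270,198) haven't moved.

```bash
python3 -c "
from workcell import bot;print(bot.job_done())"
```

```text
the job is handed in; nothing more can be done
None
```

I rocked the measuring wheel to about +0.24 rad towards the post, then about −0.235 rad away from it, paused at each side, brought it back upright and let go; the guide wheel and vase were not touched, and the job is handed in (no verdict was returned).

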